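# Raise the bench magnifier to its second stop and hold it over the model

### The arm

A 6-joint arm with a two-finger parallel gripper is mounted at the origin on the work surface. World frame = base frame: x ahead of the robot, y to its left, z up, the work surface at z = 0. Lengths are in m, angles in degrees, forces in N, time in s.
With the tool pointing down it reaches from about 0.35 to 0.925 m from the base axis. Payload 6.4 kg.
Tool frame: the origin (TCP) lies at the centre of the arm's flange, where the gripper is bolted on; the fingertips stand 199 mm ahead of it and the grasp point (between the pads) lies 180 mm ahead of it (manip.tcp_to_grasp is the distance from the TCP to the grasp point, in m); z points along the fingers, y is the line along which they close (so a half turn about z gives the same grasp; the last joint's range is limited). The gripper opens to 94 mm and grips with 3 to 60 N. Pads are 16 mm wide; open, the fingers measure 119 mm over their backs; the gripper's body (75 mm by 177 mm) begins 78 mm behind the grasp point.
Start: joints at [-80.22, 14.043, 89.255, -0, 76.702, -9.975], TCP at [0.22, -0.612, 0.405] pointing down, gripper open.
Joint ranges: [-179.41, 179.41], [-58.25, 129.5], [7.25, 145.43], [-54.29, 234.29], [11.92, 165.04], [-157.13, 157.13]. Speed limits (degrees/s): [147.25, 147.25, 180, 180, 180, 180].

### API

Orientations are given as a 3x3 rotation matrix whose columns are the frame's x, y, z axes.
In Python, from rig import manip gives the robot as it stands.
- The arm moves only by the tool drive_tool, never from a script. Its argument "commands" is a list of rows, each an object of numbers: "x", "y", "z": the shift along the tool's x, y, z in m; "ax", "ay", "az": the turn, a rotation vector about the tool's x, y, z in rad; "grip": the opening, from 0 (shut) to 1 (fully open). A call has 1 to 20 rows; each row shifts and turns the commanded pose from where the row before left it, along the tool's axes as they then stand; what a row does not reach is not made up. A row lasts 1/8 s, in which the tool goes at most 62.5 mm and 10.7 degrees, less where a joint would pass 70% of its speed; a pose out of reach is approached as far as the arm can. A call with a gripper value outside its range is refused whole. The fingers move at their own pace and stop on an object; "newtons" is the grip in N (left out, the last holds). Time passes only in rows, so rows that do not move let the fingers close. It gives the time, the measured TCP pose, the force, the opening and the grip force at its end, in the units of the state.
- manip.state(): the state, without advancing time (a new reading comes with each control period).
- manip.grab_frame(name): name is "scene" or "top"; returns a dict with "img" (480x640x3 uint8, red, green, blue), "vertical_fov" (degrees; the focal length in pixels is half the picture's height over the tangent of half this angle, whatever the lens; pixels are square), "cx", "cy" (the principal point, pixels), "k1" (the pictures are not rectified: a ray, as slopes to the right and down, at radius r is drawn at 1 + k1 r^2 times it, then the intrinsics apply), "world_from_camera" (4x4, takes a point from camera to world coordinates). Camera axes: x right, y up, looking along -z (the intrinsics and any distortion apply to the point x, -y, -z); pixel columns grow to the right and rows downward; lengths in m; the calibration is good to about 2 mm. A picture is of the moment at which its call begins. There is no depth.
- manip.sign_off(): hands the job in; it is judged then, once.
The state is a dict: "time": time; "joint_positions": joint angles; "qvel": joint speeds; "joint_efforts": joint torques, N m; "ee_pos": TCP position; "tool_rot": TCP orientation; "ft_force": force on the tool from outside, world axes, zero at the start; "moment": the same for the moment, N m; "width": finger opening in m; "finger_force": force on a finger pad.
Only numpy, scipy, OpenCV 4.12 (cv2) and the standard library are available. Lean on these libraries where they do the work, as an engineer would, in place of code of your own. Each camera call takes 0.05 s, during which the arm holds its last target. There are 200 camera calls.

### The job

The bench magnifier stands too low to pass the two glue bottles beside its lens. Take its head and squeeze in the catch on the side, pull the telescoping mast up past the first stop to the second stop, and only then swing the lens round, above the bottle, until it is centred over the little wooden truss model; finish while still holding the head there with the catch squeezed in. Leave the bottles, the model, the carton and the hammer where they are.

Things in the scene. Friction and masses are not known exactly. Their poses are not given: they have to be found in the camera images.
- stand: Foot of the magnifier: dark steel block 75 x 75 x 25 mm bolted to the bench. Origin at the centre of its underside; its z is the post axis, on which all else turns and slides; x is where the lens boom points at swing 0. A black sleeve, 30 mm diameter (collar 36 mm), stands on it up to 123 mm above the bench; the mast slides up out of it.
- grip (a point): Centre of the magnifier's head on the post axis, the height to grip; 190 mm above the bench with the mast down. The head is a black block 36 x 36 mm, from 25 mm below to 21 mm above this point, free above and on all sides. Axes turn with it: z up, x towards the lens, y towards the catch button. The lens boom (10 mm rod) leaves along x, 50 mm below.
- catch (a joint): Catch button, m: 0 out, 0.006 in. Grey plate 26 mm wide, 28 high, on the head's +y side at grip height, 7 mm proud; pressed to -y, spring 3 N, 8 N fully in. Squeezed by gripping the head across y (43 mm wide, 37 with it in); gripping across x leaves it locked. The mast is free only while it is over 4 mm in; let go, it locks the mast down or at either stop.
- mast (a joint): Extension of the telescoping mast, m, straight up: 0 down, 0.045 first stop, 0.100 second stop, which is also the hard end of travel. With the catch in it rises freely (moving parts weigh about 3 N, 1 N friction) and passes the first stop with a soft click of a few newtons; it sinks if not held.
- swing (a joint): Turn of sleeve, mast, head and lens together about the post axis, in rad, anticlockwise seen from above positive; range -1.6 to 1.6; light friction of 0.08 N m, stays where left. It turns at every height.
- lens (a point): Centre of the round lens: clear disc in a black rim, 82 mm over the rim, 10 mm thick, 150 mm from the post axis along the head's x and 50 mm below point grip. With the mast down its underside is 135 mm above the bench, at the first stop 180 mm, at the second stop 235 mm.
- model: Little open truss of thin light-wood sticks, 48 x 40 mm and 45 mm high in all, on a square wooden base 48 x 48 x 6 mm; loose, about 150 mm from the post, about 1.15 rad to one side or the other of the foot's x (left or right varies; the carton lies on the other side). Origin at the centre of the underside.
- carton: Plain brown carton 46 x 34 x 24 mm, loose, on the other side of the stand from the model. Origin at the centre of the underside. Leave alone.
- bottle_a: White glue bottle with a pointed nozzle, 44 mm diameter, 200 mm tall, standing loose on the foot's +y side of the lens, about 0.6 rad from the foot's x at 150 mm from the post, in the path of the lowered lens. Origin at the centre of the underside, z up. Leave alone.
- bottle_b: The same glue bottle on the foot's -y side of the lens. Origin at the centre of the underside, z up. Leave alone.
- hammer: Claw hammer lying on the bench to the robot's right, away from the work. Origin under its middle. Leave alone.
Not all that is in view belongs to the job. Leave any red look-alike of the stand alone.

How it is judged (in metres and radians):
On the way, in this order (a step that is already met when the one before it is completed fails the run):
1. the catch is squeezed in by the fingers (value of joint catch above 0.004 m and contact force between the fingers and stand above 3 N), for 0.1 s.
2. the mast is up at the second stop, held with the catch in (all of step 1 and value of joint mast above 0.095 m), for 0.2 s.
3. the lens is swung over the model, still up and held (all of step 2 and horizontal distance between lens and model below 0.022 m), for 0.2 s.
At the end, for the whole second after the job is handed in: Fingers hold the head (over 3 N) with the catch in over 4 mm; mast over 95 mm out, lens centre within 22 mm of the model's centre seen from above, mast and swing still; bottles upright (within 0.2 rad); bottles, model, carton and hammer within 15 mm of their starts (all of step 3 and velocity of joint mast between -0.02 and 0.02 m/s and velocity of joint swing between -0.1 and 0.1 rad/s and not (distance of model from where it was at the start of the episode above 0.015 m) and not (distance of carton from where it was at the start of the episode above 0.015 m) and not (distance of bottle_a from where it was at the start of the episode above 0.015 m) and not (angle between bottle_a's own z axis and vertical above 0.2 rad) and not (distance of bottle_b from where it was at the start of the episode above 0.015 m) and not (angle between bottle_b's own z axis and vertical above 0.2 rad) and not (distance of hammer from where it was at the start of the episode above 0.015 m)); the arm keeps its last pose, push and grip.
It fails at once if the model is shifted over 15 mm (distance of model from where it was at the start of the episode above 0.015 m).
It fails at once if the carton is shifted over 15 mm (distance of carton from where it was at the start of the episode above 0.015 m).
It fails at once if the bottle a is shifted over 15 mm or tipped (distance of bottle_a from where it was at the start of the episode above 0.015 m or angle between bottle_a's own z axis and vertical above 0.2 rad).
It fails at once if the bottle b is shifted over 15 mm or tipped (distance of bottle_b from where it was at the start of the episode above 0.015 m or angle between bottle_b's own z axis and vertical above 0.2 rad).
It fails at once if the hammer is shifted over 15 mm (distance of hammer from where it was at the start of the episode above 0.015 m).
It also fails if it takes over 35 s, if anything falls off the work surface, if the arm or the gripper's body presses on something with over 40 N, if the wrist force passes 120 N, or if a joint passes its speed limit or range.

## Working session

There is one attempt and no reset: what is moved stays moved. The work goes in short steps, Python scripts to look and compute and a tool call to move; the robot and the scene stay as the last step left them, time stands still between calls to the robot, and variables do not carry over. Pictures are saved under pics/ and viewed, at most 10 in all, crops included, and the job is handed in when it is done.

Besides the shell and the picture viewer there is one more tool, called after ">>>" as a command line: name --argument value ..., lists and objects as JSON in quotes. drive_tool: Moves the arm, as the interface text tells. Its arguments: {"type":"object","properties":{"commands":{"type":"array","items":{"type":"object","properties":{"x":{"type":"number"},"y":{"type":"number"},"z":{"type":"number"},"ax":{"type":"number"},"ay":{"type":"number"},"az":{"type":"number"},"grip":{"type":"number"}}}},"newtons":{"type":"number"}},"required":["commands"]}

```bash
mkdir -p pics; cat > h.py <<'E'
import numpy as np, cv2
from rig import manip
def cam(n):
    f=manip.grab_frame(n); return f
def K(f):
    F=240/np.tan(np.radians(f["vertical_fov"])/2); return np.array([[F,0,f["cx"]],[0,F,f["cy"]],[0,0,1.]]), np.array([f["k1"],0,0,0,0.])
def ray(f,uv):
    k,d=K(f); p=cv2.undistortPoints(np.array([[uv]],float),k,d)[0,0]
    T=np.array(f["world_from_camera"]); return T[:3,3], T[:3,:3]@np.array([p[0],-p[1],-1])
def atz(f,uv,z):
    o,r=ray(f,uv); return o+r*(z-o[2])/r[2]
def proj(f,P):
    k,d=K(f); T=np.array(f["world_from_camera"]); c=(np.atleast_2d(P)-T[:3,3])@T[:3,:3]
    return cv2.projectPoints((c*[1,-1,-1]).astype(float),np.zeros(3),np.zeros(3),k,d)[0][:,0]
E
python3 - <<'E'
from h import *
import pickle
for n in("top","scene"):
    f=cam(n); pickle.dump(f,open(n+".pkl","wb")); cv2.imwrite(f"pics/{n}0.png",f["img"][:,:,::-1])
    print(n,f["vertical_fov"],f["k1"],np.round(f["world_from_camera"],3).tolist())
print(manip.state(), manip.tcp_to_grasp)
E
```

```text
top 44.517016194240156 -0.05437960494549519 [[-0.029, 0.992, -0.125, 0.277], [-1.0, -0.029, 0.001, -0.065], [-0.003, 0.125, 0.992, 1.513], [0.0, 0.0, 0.0, 1.0]]
scene 42.65548580306413 -0.05366389708310903 [[0.311, -0.689, 0.655, 1.413], [0.951, 0.228, -0.211, -0.386], [-0.003, 0.688, 0.726, 1.265], [0.0, 0.0, 0.0, 1.0]]
{'time': 0.1, 'joint_positions': array([-8.02208097e+01,  1.40795317e+01,  8.93174727e+01, -1.15126528e-03,
        7.67010890e+01, -9.97790106e+00]), 'qvel': array([ 0.06435897, -0.13985826, -0.18395268, -0.05027978,  0.00836938,
        0.04264599]), 'joint_efforts': array([ 7.08546941e-04, -4.16913593e+01, -3.15526056e+01,  6.87659509e-02,
        3.09468142e-02, -4.91854587e-05]), 'ee_pos': array([ 0.21966211, -0.6115452 ,  0.40366606]), 'tool_rot': array([[ 9.41132660e-01,  3.38037306e-01, -3.10064935e-04],
       [ 3.38037334e-01, -9.41131195e-01,  1.68385268e-03],
       [ 2.77393240e-04, -1.68954227e-03, -9.99998534e-01]]), 'ft_force': array([-0.25688852,  0.57571268, -0.13765214]), 'moment': array([-0.03784272, -0.04861521,  0.01564555]), 'finger_force': 0.0, 'width': 0.09399966217540774} 0.1804
```

View pics/top0.png

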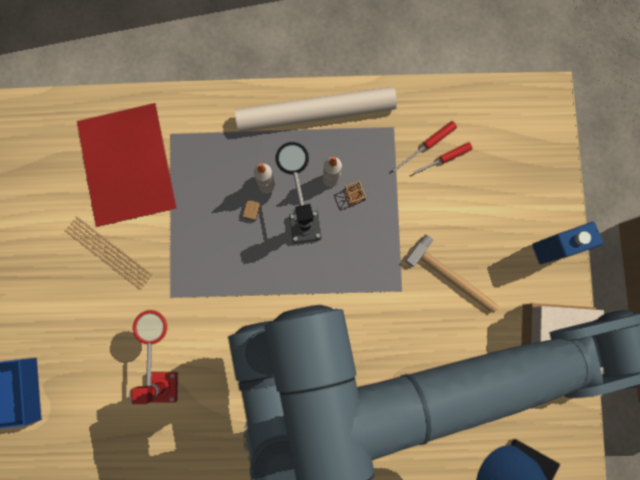

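View pics/scene0.png

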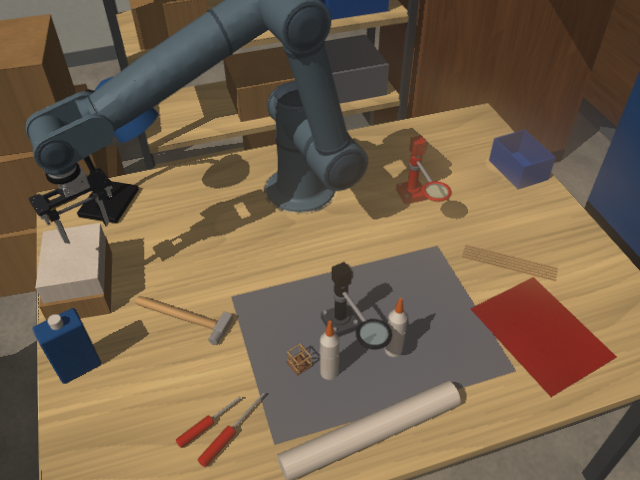

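The top view shows two candidates for the magnifier. The black one has its head at about (304,212) and lens at (292,157); the red look-alike is at (150,390). I choose the black one. The model is at (351,194), the carton at (252,210), and the bottles at (264,180) and (332,172). In the scene view the head is at (342,272). I'll check the choice in a crop.

```bash
python3 - <<'E'
import cv2,numpy as np
a=cv2.imread("pics/top0.png")[135:255,225:385]; b=cv2.imread("pics/scene0.png")[250:390,270:430]
a=cv2.resize(a,None,fx=5,fy=5,interpolation=cv2.INTER_CUBIC)[:600]
b=cv2.resize(b,None,fx=4,fy=4,interpolation=cv2.INTER_CUBIC)
cv2.imwrite("pics/ca.png",a);cv2.imwrite("pics/cb.png",b)
E
```

```text
(no output)
```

View pics/ca.png

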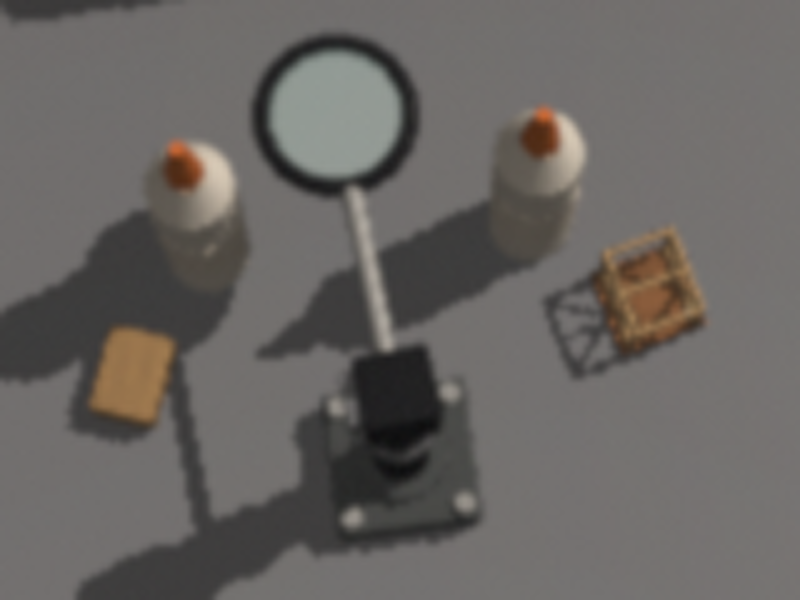

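View pics/cb.png

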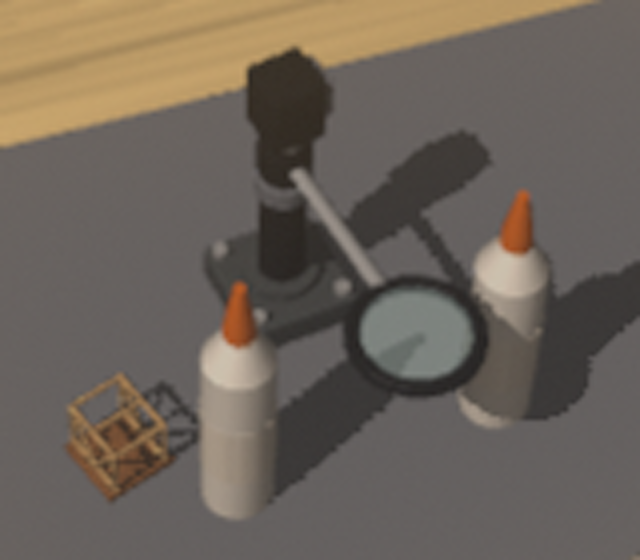

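The crops show the black stand: head top at about (394,387) in the enlarged top crop, foot bolts averaging (401,455), lens at (335,114). The model's top frame is at (654,282) in the top crop and (118,418) in the scene crop. Now the positions.

```bash
python3 - <<'E'
from h import *
import pickle
t=pickle.load(open("top.pkl","rb"));s=pickle.load(open("scene.pkl","rb"))
T=lambda U,V:(225+(U+.5)/5-.5,135+(V+.5)/5-.5)
S=lambda U,V:(270+(U+.5)/4-.5,250+(V+.5)/4-.5)
foot=atz(t,T(401,455),.026); head=atz(t,T(394,387),.211); lens=atz(t,T(335,114),.145)
mod=atz(t,T(654,282),.044); mod2=atz(s,S(118,418),.044)
lens2=atz(s,S(416,335),.145)
bolts=[atz(t,T(*p),.026) for p in((337,408),(450,392),(465,502),(352,519))]
for n in("foot","head","lens","lens2","mod","mod2"):print(n,np.round(eval(n),4))
print("bolts",[np.round(np.linalg.norm(bolts[i]-bolts[i-1]),3) for i in range(4)], [round(np.degrees(np.arctan2(*(bolts[i]-bolts[j])[1::-1])),1) for i,j in((0,3),(1,2))])
p=(foot+head)/2
for l,m in((lens,mod),(lens2,mod2)):
  a=(l-p)[:2];b=(m-p)[:2]
  print(np.linalg.norm(a),np.degrees(np.arctan2(a[1],a[0])),np.linalg.norm(b),np.degrees(np.arctan2(b[1],b[0])))
# bottles: nozzle tip z=.2, base
for U,V in((180,150),(543,112)):print("bottle tip",np.round(atz(t,T(U,V),.2),3))
for U,V in((240,285),(522,192)):print("scene tip",np.round(atz(s,S(U,V),.2),3))
c=atz(t,T(133,375),.024);print("carton",c)
E
```

```text
foot [ 0.5336 -0.0564  0.026 ]
head [ 0.5329 -0.0552  0.211 ]
lens [ 0.6802 -0.0299  0.145 ]
lens2 [ 0.6831 -0.0278  0.145 ]
mod [ 0.6166 -0.1885  0.044 ]
mod2 [ 0.618  -0.1845  0.044 ]
bolts [np.float64(0.058), np.float64(0.059), np.float64(0.058), np.float64(0.059)] [np.float64(6.2), np.float64(5.9)]
0.14921122320166735 9.973647205481702 0.1566781451003003 -57.878852244456404
0.15242166644012076 10.571839600540153 0.15409145756446185 -56.63713179454238
bottle tip [0.649 0.04  0.2  ]
bottle tip [ 0.662 -0.127  0.2  ]
scene tip [ 0.659 -0.123  0.2  ]
scene tip [0.647 0.046 0.2  ]
carton [0.57997314 0.08101497 0.024     ]
```

The measurements agree. The axis is at (0.533,-0.056) and the lens is 0.150 m out at a bearing of 10.3°. The model is 0.155 m out at -57.3°, so the swing needed is about -67.6°. First I move above the head.

>>> drive_tool --commands '[{"z": -0.05}, {"z": -0.05}, {"x": 0.0402, "y": -0.0347}, {"x": 0.0402, "y": -0.0347}, {"x": 0.0402, "y": -0.0347}, {"x": 0.0402, "y": -0.0347}, {"x": 0.0402, "y": -0.0347}, {"x": 0.0402, "y": -0.0347}, {"x": 0.0402, "y": -0.0347}, {"x": 0.0402, "y": -0.0347}, {"x": 0.0402, "y": -0.0347}, {"x": 0.0402, "y": -0.0347}, {"x": 0.0402, "y": -0.0347}, {"x": 0.0402, "y": -0.0347}, {"az": 0.083}, {"az": 0.082}, {"grip": 1}, {"grip": 1}]' --newtons 25

```text
$.commands[0]: bad value
```

```bash
python3 - <<'E'
from h import *
s=manip.state();R=s["tool_rot"];print(s["time"],s["ee_pos"],np.degrees(np.arctan2(R[1,0],R[0,0])),s["joint_positions"],s["ft_force"])
d=np.array([.533,-.056,.190+.1804])-s["ee_pos"];print("tool delta",R.T@d, R[:,2])
E
```

```text
0.1 [ 0.21966211 -0.6115452   0.40366606] 19.757343683376998 [-8.02208097e+01  1.40795317e+01  8.93174727e+01 -1.15126528e-03
  7.67010890e+01 -9.97790106e+00] [-0.25688852  0.57571268 -0.13765214]
tool delta [ 0.48267831 -0.41686482  0.03410431] [-3.10064935e-04  1.68385268e-03 -9.99998534e-01]
```

Row 0 was refused. Probably every row must give all the numbers.

>>> drive_tool --commands '[{"x": 0, "y": 0, "z": -0.05, "ax": 0, "ay": 0, "az": 0, "grip": 1}, {"x": 0, "y": 0, "z": -0.05, "ax": 0, "ay": 0, "az": 0, "grip": 1}]' --newtons 25

```text
time: 0.35
ee_pos: [0.2196, -0.6116, 0.5045]
tool_rot: [[0.941, 0.338, -0.0], [0.338, -0.941, 0.003], [0.0, -0.003, -1.0]]
ft_force: [0.5, -0.6, 0.7]
width: 0.0941
finger_force: 0.0
```

>>> drive_tool --commands '[{"x": 0.0402, "y": -0.0347, "z": 0, "ax": 0, "ay": 0, "az": 0, "grip": 1}, {"x": 0.0402, "y": -0.0347, "z": 0, "ax": 0, "ay": 0, "az": 0, "grip": 1}, {"x": 0.0402, "y": -0.0347, "z": 0, "ax": 0, "ay": 0, "az": 0, "grip": 1}, {"x": 0.0402, "y": -0.0347, "z": 0, "ax": 0, "ay": 0, "az": 0, "grip": 1}, {"x": 0.0402, "y": -0.0347, "z": 0, "ax": 0, "ay": 0, "az": 0, "grip": 1}, {"x": 0.0402, "y": -0.0347, "z": 0, "ax": 0, "ay": 0, "az": 0, "grip": 1}, {"x": 0.0402, "y": -0.0347, "z": 0, "ax": 0, "ay": 0, "az": 0, "grip": 1}, {"x": 0.0402, "y": -0.0347, "z": 0, "ax": 0, "ay": 0, "az": 0, "grip": 1}, {"x": 0.0402, "y": -0.0347, "z": 0, "ax": 0, "ay": 0, "az": 0, "grip": 1}, {"x": 0.0402, "y": -0.0347, "z": 0, "ax": 0, "ay": 0, "az": 0, "grip": 1}, {"x": 0.0402, "y": -0.0347, "z": 0, "ax": 0, "ay": 0, "az": 0, "grip": 1}, {"x": 0.0402, "y": -0.0347, "z": 0, "ax": 0, "ay": 0, "az": 0, "grip": 1}, {"x": 0, "y": 0, "z": 0, "ax": 0, "ay": 0, "az": 0.083, "grip": 1}, {"x": 0, "y": 0, "z": 0, "ax": 0, "ay": 0, "az": 0.082, "grip": 1}, {"x": 0, "y": 0, "z": 0, "ax": 0, "ay": 0, "az": 0, "grip": 1}, {"x": 0, "y": 0, "z": 0, "ax": 0, "ay": 0, "az": 0, "grip": 1}]' --newtons 25

```text
time: 2.35
ee_pos: [0.5329, -0.0569, 0.5044]
tool_rot: [[0.984, 0.18, -0.0], [0.18, -0.984, 0.0], [-0.0, -0.0, -1.0]]
ft_force: [1.1, -0.1, -0.4]
width: 0.0942
finger_force: 0.0
```

```bash
python3 - <<'E'
from h import *
s=manip.state();R=s["tool_rot"];print(s["time"],s["ee_pos"],np.degrees(np.arctan2(R[1,0],R[0,0])),s["joint_positions"],s["ft_force"])
d=np.array([.533,-.056,.190+.1804])-s["ee_pos"];print("tool delta",R.T@d, R[:,2])
E
```

```text
2.35 [ 0.53290105 -0.05692652  0.50442983] 10.353668276342031 [-1.82257437e+01 -5.28861605e+00  9.93427688e+01  3.13041286e-04
  8.59682194e+01  6.14205678e+01] [ 1.10846396 -0.06366385 -0.43950138]
tool delta [ 0.00030947 -0.00086797  0.1340299 ] [-3.69173861e-04  1.27299965e-04 -9.99999924e-01]
```

>>> drive_tool --commands '[{"x": 0, "y": -0.001, "z": 0.03, "ax": 0, "ay": 0, "az": 0, "grip": 1}, {"x": 0, "y": 0, "z": 0.03, "ax": 0, "ay": 0, "az": 0, "grip": 1}, {"x": 0, "y": 0, "z": 0.03, "ax": 0, "ay": 0, "az": 0, "grip": 1}, {"x": 0, "y": 0, "z": 0.024, "ax": 0, "ay": 0, "az": 0, "grip": 1}, {"x": 0, "y": 0, "z": 0.02, "ax": 0, "ay": 0, "az": 0, "grip": 1}, {"x": 0, "y": 0, "z": 0, "ax": 0, "ay": 0, "az": 0, "grip": 0.6}, {"x": 0, "y": 0, "z": 0, "ax": 0, "ay": 0, "az": 0, "grip": 0.5}, {"x": 0, "y": 0, "z": 0, "ax": 0, "ay": 0, "az": 0, "grip": 0.4}, {"x": 0, "y": 0, "z": 0, "ax": 0, "ay": 0, "az": 0, "grip": 0.2}, {"x": 0, "y": 0, "z": 0, "ax": 0, "ay": 0, "az": 0, "grip": 0.2}, {"x": 0, "y": 0, "z": 0, "ax": 0, "ay": 0, "az": 0, "grip": 0.2}, {"x": 0, "y": 0, "z": 0, "ax": 0, "ay": 0, "az": 0, "grip": 0.2}]' --newtons 25

```text
time: 3.85
ee_pos: [0.5329, -0.0554, 0.3711]
tool_rot: [[0.984, 0.179, 0.0], [0.179, -0.984, 0.002], [0.001, -0.002, -1.0]]
ft_force: [-0.8, 3.9, 4.2]
width: 0.0358
finger_force: 25.0
```

The grip is firm at 25 N. Now I pull up, using the mast's travel to check that the catch is in.

>>> drive_tool --commands '[{"x": 0, "y": 0, "z": -0.01, "ax": 0, "ay": 0, "az": 0, "grip": 0.2}, {"x": 0, "y": 0, "z": -0.01, "ax": 0, "ay": 0, "az": 0, "grip": 0.2}, {"x": 0, "y": 0, "z": 0, "ax": 0, "ay": 0, "az": 0, "grip": 0.2}]' --newtons 30

```text
time: 4.22
ee_pos: [0.5328, -0.0555, 0.391]
tool_rot: [[0.984, 0.179, 0.0], [0.179, -0.984, 0.002], [0.0, -0.002, -1.0]]
ft_force: [1.9, 4.8, -1.8]
width: 0.0358
finger_force: 30.0
```

The head rises freely, at about -2 N. Continuing to the second stop.

>>> drive_tool --commands '[{"x": 0, "y": 0, "z": -0.01, "ax": 0, "ay": 0, "az": 0, "grip": 0.2}, {"x": 0, "y": 0, "z": -0.01, "ax": 0, "ay": 0, "az": 0, "grip": 0.2}, {"x": 0, "y": 0, "z": -0.01, "ax": 0, "ay": 0, "az": 0, "grip": 0.2}, {"x": 0, "y": 0, "z": -0.01, "ax": 0, "ay": 0, "az": 0, "grip": 0.2}, {"x": 0, "y": 0, "z": -0.01, "ax": 0, "ay": 0, "az": 0, "grip": 0.2}, {"x": 0, "y": 0, "z": -0.01, "ax": 0, "ay": 0, "az": 0, "grip": 0.2}, {"x": 0, "y": 0, "z": -0.01, "ax": 0, "ay": 0, "az": 0, "grip": 0.2}, {"x": 0, "y": 0, "z": -0.008, "ax": 0, "ay": 0, "az": 0, "grip": 0.2}, {"x": 0, "y": 0, "z": -0.002, "ax": 0, "ay": 0, "az": 0, "grip": 0.2}, {"x": 0, "y": 0, "z": 0, "ax": 0, "ay": 0, "az": 0, "grip": 0.2}, {"x": 0, "y": 0, "z": 0, "ax": 0, "ay": 0, "az": 0, "grip": 0.2}]' --newtons 30

```text
time: 5.6
ee_pos: [0.5328, -0.0555, 0.4702]
tool_rot: [[0.984, 0.179, -0.0], [0.179, -0.984, 0.002], [0.0, -0.002, -1.0]]
ft_force: [0.8, 5.7, -1.5]
width: 0.0358
finger_force: 30.0
```

```bash
python3 - <<'E'
from h import *
s=manip.state();R=s["tool_rot"];print(s["time"],s["ee_pos"],s["moment"],s["ft_force"])
f=cam("scene");import pickle
c=f["img"][180:400,250:450,::-1];cv2.imwrite("pics/up.png",cv2.resize(c,None,fx=2.7,fy=2.7,interpolation=cv2.INTER_CUBIC))
a=np.radians(10.3)
for h in(.140,.185,.240): print(h,proj(f,[.533+.15*np.cos(a),-.056+.15*np.sin(a),h]),(proj(f,[.533+.15*np.cos(a),-.056+.15*np.sin(a),h])-[250,180])*2.7)
E
```

```text
5.6 [ 0.53276738 -0.05553809  0.47024595] [ 1.45964323e+00 -3.39330179e-01 -3.85632698e-05] [ 0.84451828  5.65791071 -1.53381965]
0.14 [[372.50383459 333.9695545 ]] [[330.76035338 415.71779715]]
0.185 [[373.70287288 321.84013426]] [[333.99775677 382.9683625 ]]
0.24 [[375.24773828 306.17427323]] [[338.16889335 340.67053772]]
```

View pics/up.png

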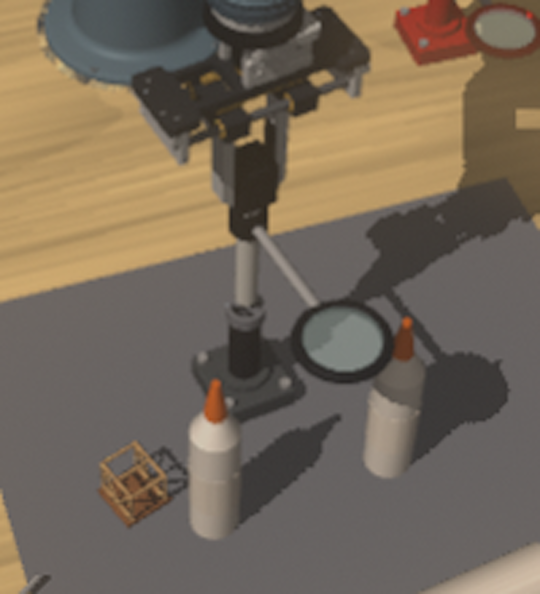

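The mast is up: the lens is at (344,340), where 240 mm height is predicted at (338,341). I take up the last millimetre or so, then swing.

>>> drive_tool --commands '[{"x": 0, "y": 0, "z": -0.001, "ax": 0, "ay": 0, "az": 0, "grip": 0.2}, {"x": 0, "y": 0, "z": 0, "ax": 0, "ay": 0, "az": 0, "grip": 0.2}, {"x": 0, "y": 0, "z": 0, "ax": 0, "ay": 0, "az": 0.04, "grip": 0.2}, {"x": 0, "y": 0, "z": 0, "ax": 0, "ay": 0, "az": 0.08, "grip": 0.2}, {"x": 0, "y": 0, "z": 0, "ax": 0, "ay": 0, "az": 0.08, "grip": 0.2}, {"x": 0, "y": 0, "z": 0, "ax": 0, "ay": 0, "az": 0.08, "grip": 0.2}, {"x": 0, "y": 0, "z": 0, "ax": 0, "ay": 0, "az": 0.08, "grip": 0.2}, {"x": 0, "y": 0, "z": 0, "ax": 0, "ay": 0, "az": 0.08, "grip": 0.2}, {"x": 0, "y": 0, "z": 0, "ax": 0, "ay": 0, "az": 0.08, "grip": 0.2}, {"x": 0, "y": 0, "z": 0, "ax": 0, "ay": 0, "az": 0.08, "grip": 0.2}, {"x": 0, "y": 0, "z": 0, "ax": 0, "ay": 0, "az": 0.08, "grip": 0.2}, {"x": 0, "y": 0, "z": 0, "ax": 0, "ay": 0, "az": 0.08, "grip": 0.2}, {"x": 0, "y": 0, "z": 0, "ax": 0, "ay": 0, "az": 0.08, "grip": 0.2}, {"x": 0, "y": 0, "z": 0, "ax": 0, "ay": 0, "az": 0.08, "grip": 0.2}, {"x": 0, "y": 0, "z": 0, "ax": 0, "ay": 0, "az": 0.08, "grip": 0.2}, {"x": 0, "y": 0, "z": 0, "ax": 0, "ay": 0, "az": 0.08, "grip": 0.2}, {"x": 0, "y": 0, "z": 0, "ax": 0, "ay": 0, "az": 0.08, "grip": 0.2}, {"x": 0, "y": 0, "z": 0, "ax": 0, "ay": 0, "az": 0.02, "grip": 0.2}, {"x": 0, "y": 0, "z": 0, "ax": 0, "ay": 0, "az": 0, "grip": 0.2}, {"x": 0, "y": 0, "z": 0, "ax": 0, "ay": 0, "az": 0, "grip": 0.2}]' --newtons 30

```text
time: 8.15
ee_pos: [0.5329, -0.0553, 0.4709]
tool_rot: [[0.54, -0.841, 0.001], [-0.841, -0.54, 0.002], [-0.001, -0.002, -1.0]]
ft_force: [2.6, 6.4, -3.8]
width: 0.0356
finger_force: 30.0
```

```bash
python3 - <<'E'
from h import *
s=manip.state();R=s["tool_rot"];print(s["time"],s["ee_pos"],np.degrees(np.arctan2(R[1,0],R[0,0])),s["ft_force"],s["qvel"],s["joint_positions"][5])
f=cam("scene");g=cam("top")
b=cv2.resize(f["img"][200:400,240:440,::-1],None,fx=2,fy=2,interpolation=cv2.INTER_CUBIC)
a=cv2.resize(g["img"][120:220,280:380,::-1],None,fx=4,fy=4,interpolation=cv2.INTER_CUBIC)
cv2.imwrite("pics/sw.png",np.hstack([b,a]))
m=[.6172,-.1865]
print("pred scene",(proj(f,m+[.240])-[240,200])*2,"top",(proj(g,m+[.245])-[280,120])*4+[400,0])
E
```

```text
8.15 [ 0.53288191 -0.05533933  0.47091547] -57.29860755742915 [ 2.59653242  6.39520078 -3.82855171] [-0.05186648 -0.14599788  0.0072683  -0.12422238 -0.03478542 -0.00484891] 129.19952412428353
pred scene [[110.74811127 204.28668446]] top [[725.12060088 200.42410418]]
```

View pics/sw.png

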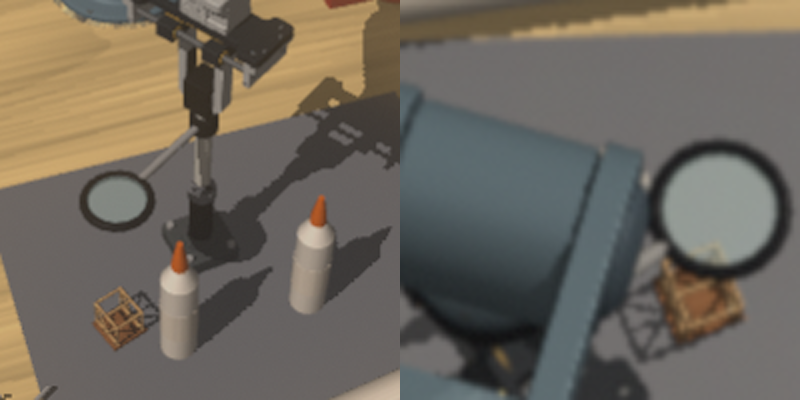

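In the combined picture the lens is at (117,200) in the scene half and (721,209) in the top half. The targets over the model are (111,204) and (725,200), and both bottles still stand. I triangulate the lens before handing in.

```bash
python3 - <<'E'
from h import *
import pickle
t=pickle.load(open("top.pkl","rb"));s=pickle.load(open("scene.pkl","rb"))
o1,r1=ray(s,(240+117.5/2-.5,200+200.5/2-.5));o2,r2=ray(t,(280+321.5/4-.5,120+209.5/4-.5))
k=np.linalg.lstsq(np.c_[r1,-r2],o2-o1,rcond=None)[0];P=(o1+k[0]*r1+o2+k[1]*r2)/2;print(P,np.hypot(*(P[:2]-[.6172,-.1865])),np.linalg.norm(o1+k[0]*r1-o2-k[1]*r2))
st=manip.state();print(st["qvel"],st["finger_force"])
E
```

```text
[ 0.61441083 -0.1813931   0.24274744] 0.005818928249941797 0.004213875810238132
[ 0.03964014 -0.05857536 -0.04725006  0.05689652 -0.08128185  0.05727284] 29.99406337738037
```

The lens is about 6 mm from the model's centre, at about 243 mm height, and still. Handing in.

```bash
python3 -c "
from rig import manip
print(manip.sign_off())"
```

```text
the job is handed in; nothing more can be done
None
```

I handed the job in with the head still gripped at 30 N and the catch in, the mast about 100 mm up at the second stop, and the lens measured about 6 mm from the model's centre; the hand-in gave no verdict.

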